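Refit the battery cover of a parcel-locker lock unit

TASK

The grey locker lock unit lies on the counter with its battery bay open. Pick up the bronze cover with the tongue, hook the tongue under the blue bar at the front of the unit while the cover's rear is still raised, then pivot the rear down until it snaps under the orange spring catch and the cover lies flat and straight over the bay; let go of it. Leave the cream cover, which has no tongue, where it is.

Things in the scene. Friction and masses are not known exactly. Their poses are not given: they have to be found in the camera images.
- cover: Loose bronze cover, 0.12 kg, flat on the counter. Plate 110 (x) x 90 (y) x 5 mm; at its front (-x) edge a tongue 26 long, 70 wide, 4 thick, undersides level; 136 long in all. Black grip tab on top, 36 (x) x 20 (y), from 5 to 31 above the underside, centred at x +15, y 0. Origin: centre of the plate's underside; x to the rear, away from the tongue; z up.
- lip_tip (a point): Middle of the cover's tongue at its front end, on the underside: 81 mm from the cover's origin towards its -x. Axes as the cover's.
- unit: Fixed grey lock unit, 190 (x) x 140 (y) mm, flat deck 36 above the counter, no side walls. Origin: centre of its underside; x to its rear, away from the robot; z up. Battery bay: a pit at x -25 to 45, y -32 to 32; the deck is flat before it. Fitted, the cover lies on the deck with its origin at x +6 to +18, y 0, z 36 and its axes along the unit's: aim for x +11.
- slot (a point): Middle of the rear edge of the blue bar's underside, at x -55, 14 mm above the unit's deck; axes as the unit's. The bar is 120 wide (y), 5 thick, and overhangs the deck for 20 mm from here towards -x, to the slot's back wall. The tongue goes in towards -x, 8 to 20 mm deep, with the cover's rear tilted up about 20 degrees so that it clears the catch.
- catch (a joint): Orange spring catch, 44 wide (y), at the unit's rear: slide in m, 0 at rest, + towards unit +x, to 0.018. Nose tip at unit x 57, 8 mm above the deck; its front slopes up and back to about x 75, 36 above the deck. The cover's rear edge, pressed down with 5 to 15 N at the tab, pushes it back (spring 1.5 to 4 N); it then springs out over the edge. A stop under it ends at x 73.
- blank: Loose cream cover that does not belong here: the same 110 x 90 x 5 mm plate and black tab but no tongue. Origin: centre of its underside. The unit and both covers lie side by side, in any order.
Things that resemble listed ones, but are neither listed nor needed, are in the scene too. What is shaped like the cover but purple is not meant.

How it is judged:
By the outcome, as a careful person would: the job done as asked, in the order asked, and still so for the second after the job is handed in, with the robot touching nothing.
It also fails if it takes over 42 s, if anything falls off the work surface, if the arm or the gripper's body presses on something with over 40 N, if the wrist force passes 120 N, or if a joint passes its speed limit or range.

ROBOT

A 6-joint arm with a two-finger parallel gripper is mounted at the origin on the work surface. World frame = base frame: x ahead of the robot, y to its left, z up, the work surface at z = 0. Lengths are in mm, angles in rad, forces in N, time in s.
With the tool pointing down it reaches from about 300 to 750 mm from the base axis. Payload 8.5 kg.
Tool frame: the origin (TCP) lies at the very end of the fingers, on their centre line; the grasp point (between the pads) lies 19 mm behind it; z points along the fingers, y is the line along which they close (so a half turn about z gives the same grasp; the last joint's range is limited). The gripper opens to 88 mm and grips with 3 to 60 N. Pads are 18 mm wide; open, the fingers measure 123 mm over their backs; the gripper's body (75 mm by 187 mm) begins 45 mm behind the grasp point.
Start: joints at [-1.396, 0.381, 1.297, -0, 1.464, -0.215], TCP at [208.995, -508.726, 238.748] pointing down, gripper open.
Joint ranges: [-3.11, 3.11], [-0.89, 2.33], [0.22, 2.48], [-1.42, 4.56], [0.17, 2.85], [-2.88, 2.88]. Speed limits (rad/s): [2.39, 2.39, 3.14, 3.14, 3.14, 3.14].

INTERFACE

Orientations are given as a unit quaternion [x, y, z, w].
In Python, from workcell import r, gripper_to, sensors, eyes, workorder gives the robot as it stands. Calls block until the motion is done:
- r.goto(position, orientation): joint-space move of the TCP to a pose.
- r.movel(position, attitude=None, speed=150, force_limit=None): straight line of the TCP; attitude=None keeps the orientation; speed is the mean speed in mm/s. With force_limit (N) it stops when the force on the tool has changed by that much, and returns True; else False.
- r.set_joints(angles): joint-space move.
- gripper_to(opening): finger opening in mm; the grip force is fixed at half the most; returns when the fingers have stopped.
- r.pause(seconds).
- r.ik(position, orientation): joint angles nearest the present ones, or None.
- sensors.sense(): the state.
- eyes.camera(name): name is "side" or "top"; returns the picture (384x512x3 uint8, red, green, blue); there is no depth.
- eyes.camera_model(name): a dict with "vertical_fov" (degrees; the focal length in pixels is half the picture's height over the tangent of half this angle, whatever the lens; pixels are square), "cx", "cy" (the principal point, pixels), "R" (3x3) and "t" (3): a world point X has camera coordinates R X + t. Camera axes: x right, y down, z forward; pixel columns grow to the right and rows downward; lengths in mm; the calibration is good to about 2 mm. A picture is of the moment at which its call begins. camera_model takes no time and is no camera call.
A pose or a line that the arm cannot do raises r.PlanningError and nothing moves.
- workorder.finish_job(): hands the job in; it is judged then, once.
The state is a dict: "t": time; "joints": joint angles; "qvel": joint speeds; "joint_efforts": joint torques, N m; "tcp_pos": TCP position; "eef_rot": TCP orientation; "contact_force": force on the tool from outside, world axes, zero at the start; "moment": the same for the moment, N m; "grip_width": finger opening in mm; "gripper_force": force on a finger pad.
Only numpy, scipy, OpenCV 4.12 (cv2) and the standard library are available. Lean on these libraries where they do the work, as an engineer would, in place of code of your own. Each camera call takes 0.05 s, during which the arm holds its last target. There are 200 camera calls.

## Working session

There is one attempt and no reset: what is moved stays moved. The work goes in short steps, each a Python script; the robot and the scene stay as the last script left them, time stands still between calls to the robot, and variables do not carry over. Pictures are saved under pics/ and viewed, at most 10 in all, crops included, and the job is handed in when it is done.

```bash
mkdir -p pics; ls
python3 - <<'E'
from workcell import eyes,sensors
import cv2
for n in("top","side"):
    im=eyes.camera(n); cv2.imwrite(f"pics/{n}0.png",im[...,::-1])
    m=eyes.camera_model(n); print(n,m)
print(sensors.sense()["t"])
E
```

```text
pics
top {'vertical_fov': 47.26451356945952, 'cx': 255.88884586886311, 'cy': 190.11173283904154, 'R': array([[ 0.00480873, -0.99988209, -0.01458335],
       [-0.99717034, -0.00370058, -0.07508409],
       [ 0.07502127,  0.01490314, -0.99707056]]), 't': array([ 219.66143104,  396.68082108, 1423.61917509])}
side {'vertical_fov': 54.97365142070773, 'cx': 260.7155401827229, 'cy': 192.04950582993936, 'R': array([[-0.80658852, -0.59093688,  0.01444143],
       [-0.40542438,  0.53526727, -0.74102633],
       [ 0.43016977, -0.60355824, -0.67132065]]), 't': array([ 451.01387767,  117.01788169, 1117.31279109])}
0.1
```

View pics/top0.png

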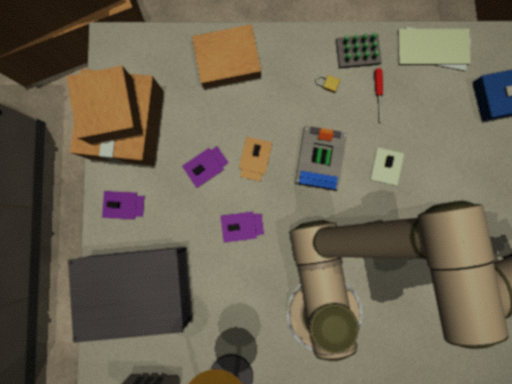

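View pics/side0.png

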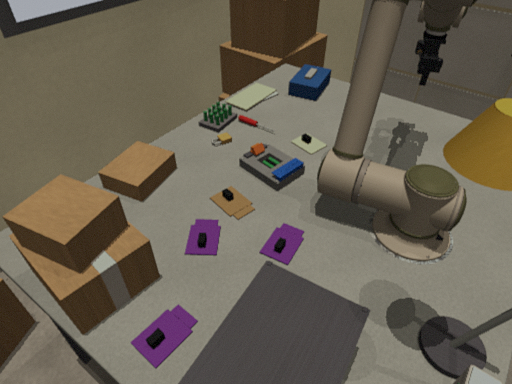

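Top view: bronze cover at about (256,157) with its tongue towards the robot, tab at (257,150). The unit is at (321,158), with its blue bar at (318,181) and orange catch at (326,134). The cream blank is at (388,166), and the purple ones are decoys. Next I measure by masks.

```bash
cat > h.py <<'E'
import numpy as np,cv2
from workcell import eyes
def cam(n):
    m=eyes.camera_model(n); return m,192/np.tan(np.radians(m["vertical_fov"]/2))
def ray(n,px,z):
    m,f=cam(n); px=np.atleast_2d(px).astype(float)
    d=np.c_[(px[:,0]-m["cx"])/f,(px[:,1]-m["cy"])/f,np.ones(len(px))]@m["R"]
    C=-m["R"].T@m["t"]; return (C+d*((z-C[2])/d[:,2])[:,None])[:,:2]
def proj(n,X):
    m,f=cam(n); c=np.atleast_2d(X)@m["R"].T+m["t"]; return c[:,:2]/c[:,2:]*f+[m["cx"],m["cy"]]
def blob(im,lo,hi,roi,k=0):
    x0,y0,x1,y1=roi; h=cv2.cvtColor(np.ascontiguousarray(im),cv2.COLOR_RGB2HSV)
    big=cv2.resize(h[y0:y1,x0:x1],None,fx=4,fy=4,interpolation=cv2.INTER_LINEAR)
    c,_=cv2.findContours(cv2.inRange(big,lo,hi),cv2.RETR_EXTERNAL,cv2.CHAIN_APPROX_NONE)
    c=max(c,key=cv2.contourArea)[:,0]; return (c+.5)/4-.5+[x0,y0]
E
python3 - <<'E'
from h import *
b={}
for n,rc,ru in(("top",(230,130,282,188),(285,115,356,200)),("side",(200,178,262,225),(230,135,315,195))):
    im=cv2.cvtColor(cv2.imread(f"pics/{n}0.png"),cv2.COLOR_BGR2RGB)
    h=cv2.cvtColor(im,cv2.COLOR_RGB2HSV)
    print(n,[h[y,x].tolist() for x,y in ((256,165),(318,181),(326,134),(305,165),(290,150))] )
    for nm,lo,hi,roi,z in(("cover",(5,90,60),(25,255,255),rc,5),("bar",(100,120,60),(125,255,255),ru,55),("catch",(3,150,80),(15,255,255),ru,72)):
        try:
            c=blob(im,lo,hi,roi); w=ray(n,c,z).astype(np.float32)
            R=cv2.minAreaRect(w); print(nm,"px",c.mean(0),R, cv2.boxPoints(R).round().tolist())
        except Exception as e: print(nm,e)
    c=[cv2.resize(im[y0-5:y1+5,x0-5:x1+5],(395,300 if 1 else 0),interpolation=cv2.INTER_CUBIC) for x0,y0,x1,y1 in (rc,ru)]
    b[n]=np.hstack(c)
cv2.imwrite("pics/crop.png",np.vstack([b["top"],b["side"]])[...,::-1])
for n in b:
    m,f=cam(n);print(n,"C",-m["R"].T@m["t"])
E
```

```text
top [[18, 144, 170], [109, 198, 135], [9, 219, 149], [23, 38, 115], [26, 46, 139]]
cover px [254.4305 158.194 ] ((500.9828796386719, 227.25222778320312), (92.12594604492188, 138.1228485107422), 77.66282653808594) [[424.0, 197.0], [559.0, 167.0], [578.0, 257.0], [443.0, 287.0]]
bar px [317.81534853 179.85891421] ((426.390380859375, 23.105628967285156), (117.83978271484375, 41.47254943847656), 80.63248443603516) [[396.0, -32.0], [437.0, -38.0], [456.0, 78.0], [416.0, 85.0]]
catch px [325.22794118 134.24411765] ((570.3663330078125, -0.0281982421875), (46.723079681396484, 35.206607818603516), 81.23792266845703) [[549.0, -20.0], [584.0, -26.0], [591.0, 20.0], [557.0, 26.0]]
side [[28, 27, 112], [21, 74, 69], [23, 31, 140], [24, 35, 137], [26, 32, 136]]
cover px [232.05517058 201.56210021] ((502.1737365722656, 229.90780639648438), (90.97685241699219, 137.5277099609375), 77.60187530517578) [[425.0, 200.0], [560.0, 171.0], [579.0, 260.0], [445.0, 289.0]]
bar px [287.70359848 167.88068182] ((427.1106872558594, 28.143573760986328), (122.38853454589844, 45.04015350341797), 79.75679016113281) [[394.0, -28.0], [438.0, -36.0], [460.0, 84.0], [416.0, 92.0]]
catch px [256.87987013 148.6461039 ] ((560.9971313476562, 17.351245880126953), (63.761783599853516, 48.55445861816406), 81.19347381591797) [[532.0, -10.0], [580.0, -18.0], [590.0, 45.0], [542.0, 53.0]]
top C [ 287.70033496  199.8870798  1452.43658945]
side C [-69.40966654 878.24823793 830.27519918]
```

View pics/crop.png

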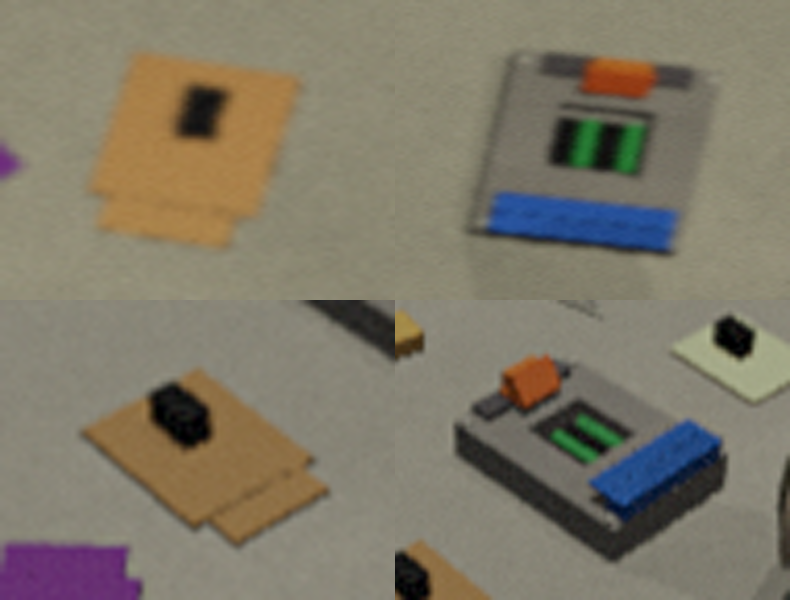

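Crops: the cover's tongue points at the robot (tongue end at bottom in the top view). The unit's bar is also at the robot side and the catch at the rear.
- Cover: origin about (514,226), yaw -12.4°.
- Unit: origin about (501.5,12), yaw -9.6°.

I'll plan, check IK and grasp.

```bash
cat > m.py <<'E'
import numpy as np
from scipy.spatial.transform import Rotation as Ro
from workcell import r,gripper_to,sensors,eyes,workorder
UY,U=np.radians(-9.6),np.array([501.5,12.,0]); CY,C=np.radians(-12.4),np.array([514.2,225.7,0])
G=np.array([15,0,8.]); FLIP=False   # TCP in cover frame
def rot(yaw,tilt): return Ro.from_euler("z",yaw)*Ro.from_euler("y",-np.radians(tilt))
def tcp(o,yaw,tilt,flip=FLIP):
    R=rot(yaw,tilt); T=Ro.from_matrix(np.array([[-1,0,0],[0,1,0],[0,0,-1.]]))
    if flip: T=T*Ro.from_euler("z",np.pi)
    return (R.apply(G)+o).tolist(),(R*T).as_quat().tolist()
def lip(x,z,tilt,flip=FLIP,y=0):
    """TCP pose with the lip tip at unit (x,y), z above deck"""
    tip=U+Ro.from_euler("z",UY).apply([x,y,36+z]); R=rot(UY,tilt)
    return tcp(tip+R.apply([81,0,0]),UY,tilt,flip)
E
python3 - <<'E'
from m import *
for f in(0,1):
    for p in (tcp(C,CY,0,f),tcp(C+[0,0,120],CY,20,f),lip(-40,60,20,f),lip(-70,2,20,f),lip(-70,0,0,f)):
        q=r.ik(*p); print(f,None if q is None else np.round(q,2))
E
```

```text
0 [ 0.19  0.68  1.52 -0.    0.94 -1.16]
0 [ 0.26  0.43  1.61 -0.22  0.8  -0.96]
0 [-0.22  0.37  1.71  0.03  0.72 -1.64]
0 [-0.22  0.42  1.86  0.04  0.51 -1.65]
0 [-0.21  0.57  1.63 -0.    0.95 -1.61]
1 [ 0.19  0.68  1.52 -0.    0.94  1.98]
1 [ 0.26  0.43  1.61 -0.22  0.8   2.18]
1 [-0.22  0.37  1.71  0.03  0.72  1.51]
1 [-0.22  0.42  1.86  0.04  0.51  1.49]
1 [-0.21  0.57  1.63 -0.    0.95  1.53]
```

Run:
```python
from m import *
import cv2
p,q=tcp(C,CY,0)
r.goto([p[0],p[1],110],q); gripper_to(50)
print("hit",r.movel(p,q,speed=80,force_limit=8))
gripper_to(0); s=sensors.sense(); print(s["grip_width"],s["gripper_force"],s["tcp_pos"])
r.movel(*tcp(C+[0,0,60],CY,0)); 
r.goto(*tcp(C+[0,0,110],CY,20)); r.goto(*lip(-35,60,20))
s=sensors.sense(); print(s["t"],s["grip_width"],s["contact_force"])
a=eyes.camera("side")[60:260,180:380]; b=eyes.camera("top")[60:260,230:430]
cv2.imwrite("pics/air.png",cv2.resize(np.hstack([a,b]),(800,400),interpolation=cv2.INTER_CUBIC)[...,::-1])
```

```text
hit False
19.82077245963154 29.999899598769844 [528.88093852 222.48761869   8.08100086]
7.4667 19.16109248974073 [ 0.18265464 -0.49109056 -0.51765668]
```

View pics/air.png

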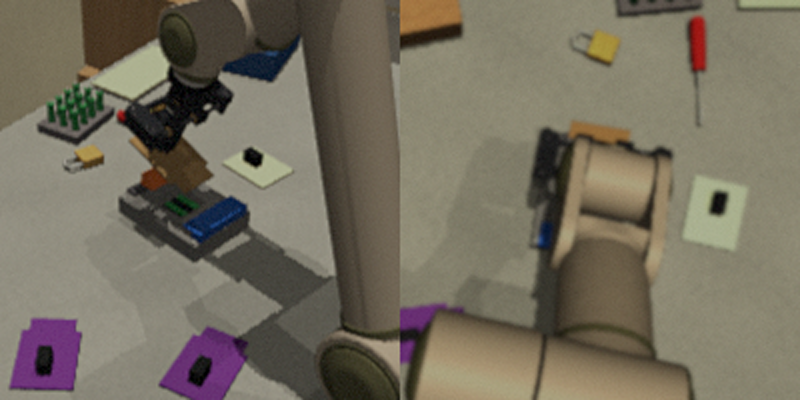

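Side view: the cover is held tilted above the unit, tongue end near crop (193..213, 190..178). I'll compare the tongue's expected projection with the bronze contour.

Run:
```python
from m import *; from h import *
im=eyes.camera("side"); tip=lambda y:U+Ro.from_euler("z",UY).apply([-35,y,96])
R=rot(UY,20); o=tip(0)+R.apply([81,0,0])
for nm,p in dict(tipL=[-81,35,4],tipR=[-81,-35,4],frontL=[-55,45,5],frontR=[-55,-45,5],rearL=[55,45,5],rearR=[55,-45,5],rearLb=[55,45,0]).items(): print(nm,proj("side",o+R.apply(p)).round(1))
c=blob(im,(5,90,40),(25,255,255),(225,115,300,165)); print(cv2.approxPolyDP(c.astype(np.float32)[:,None],1.5,True)[:,0].round(1).tolist())
x=im[105:175,225:305]; cv2.imwrite("pics/z.png",cv2.resize(x,(640,560),interpolation=cv2.INTER_CUBIC)[...,::-1])
```

```text
tipL [[273.1 155.8]]
tipR [[287.5 147.4]]
frontL [[265.9 151.5]]
frontR [[284.5 140.9]]
rearL [[244.7 129.3]]
rearR [[263.7 119.8]]
rearLb [[244.4 130.3]]
[[244.60000610351562, 129.60000610351562], [255.60000610351562, 141.60000610351562], [249.89999389648438, 150.39999389648438], [255.10000610351562, 155.10000610351562], [263.8999938964844, 151.10000610351562], [272.3999938964844, 155.89999389648438], [285.3999938964844, 147.10000610351562], [282.1000061035156, 140.10000610351562], [270.1000061035156, 128.10000610351562], [263.1000061035156, 136.39999389648438], [257.3999938964844, 134.10000610351562], [254.39999389648438, 136.10000610351562], [247.89999389648438, 128.10000610351562]]
```

View pics/z.png

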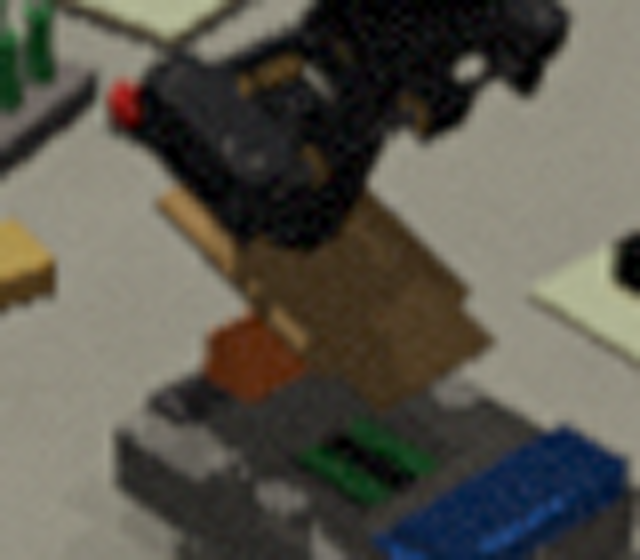

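The close-up matches prediction to about 1 px at the visible corners (tip corners at about (272,156) and (285,147)), so the grasp and tilt are as planned. Next I insert the tongue.

Run:
```python
from m import *; from h import *
r.movel(*lip(-38,12,20),speed=100)
print(r.movel(*lip(-38,2,20),speed=30,force_limit=3))
f=lambda:(sensors.sense()["contact_force"].round(1) if hasattr(sensors.sense()["contact_force"],'round') else np.round(sensors.sense()["contact_force"],1))
print(f(),sensors.sense()["t"])
print(r.movel(*lip(-69,2,20),speed=40,force_limit=6)); s=sensors.sense(); print(s["tcp_pos"],lip(-69,2,20)[0],f(),s["t"])
im=eyes.camera("side"); x=im[120:190,230:310]; cv2.imwrite("pics/ins.png",cv2.resize(x,(640,560),interpolation=cv2.INTER_CUBIC)[...,::-1])
R=rot(UY,20);o=U+Ro.from_euler("z",UY).apply([-69,0,38])+R.apply([81,0,0])
for p in ([-55,45,5],[-55,-45,5],[55,45,5]): print(proj("side",o+R.apply(p)).round(1))
```

```text
False
[ 0.1  0.3 -0.2] 8.7333
False
[519.9517465    8.83291632  78.41932599] [519.715616610089, 8.919059064627515, 78.35147472555147] [-0.2 -0.3 -1.3] 9.6583
[[272.6 169.9]]
[[290.7 158.8]]
[[251.6 147.6]]
```

View pics/ins.png

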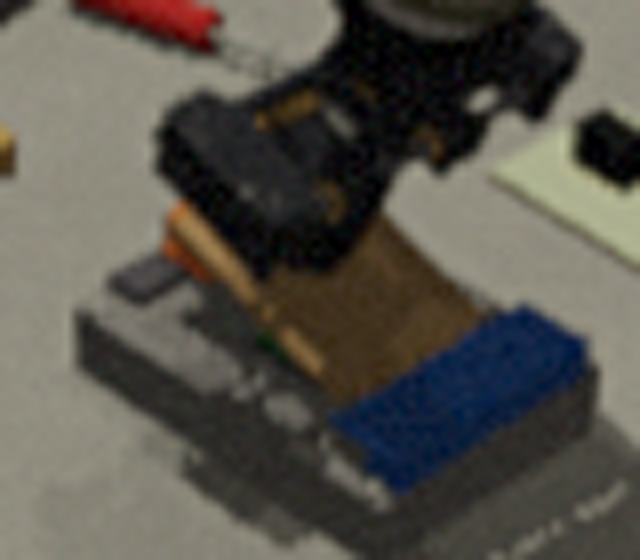

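The tongue is under the blue bar (cover front edge meets the bar around crop (340,400) to (490,310)) and the rear is raised over the catch. Next I pivot down and press.

Run:
```python
from m import *; from h import *
f=lambda m:print(m,np.round(sensors.sense()["contact_force"],1),np.round(sensors.sense()["tcp_pos"],1),sensors.sense()["t"])
for t,z in((15,1.5),(10,1),(6,.5)):
    print(r.movel(*lip(-69,z,t),speed=40,force_limit=12)); f(t)
for t,z in((2,0),(0,-1),(0,-4)):
    h=r.movel(*lip(-69,z,t),speed=15,force_limit=14); f((t,z,h))
    if abs(sensors.sense()["contact_force"][2])>14: break
print(lip(-69,0,0)[0])
im=eyes.camera("side"); x=im[120:190,230:310]; cv2.imwrite("pics/dn.png",cv2.resize(x,(640,560),interpolation=cv2.INTER_CUBIC)[...,::-1])
```

```text
False
15 [-0.   0.6 -1.1] [523.    8.4  69.9] 10.0833
False
10 [-1.1  0.2 -0.9] [525.1   8.1  61.5] 10.4583
False
6 [-2.   0.6  2.2] [526.3   7.9  54.6] 10.7917
(2, 0, False) [-2.9 -0.4 -1.7] [527.4   7.6  47. ] 11.425
(0, -1, True) [-1.4  0.9  5.8] [528.    7.5  44. ] 11.7333
(0, -4, True) [-1.2  0.4  5.2] [528.    7.6  44. ] 11.9417
[528.1218930009036, 7.49724383866524, 44.0]
```

View pics/dn.png

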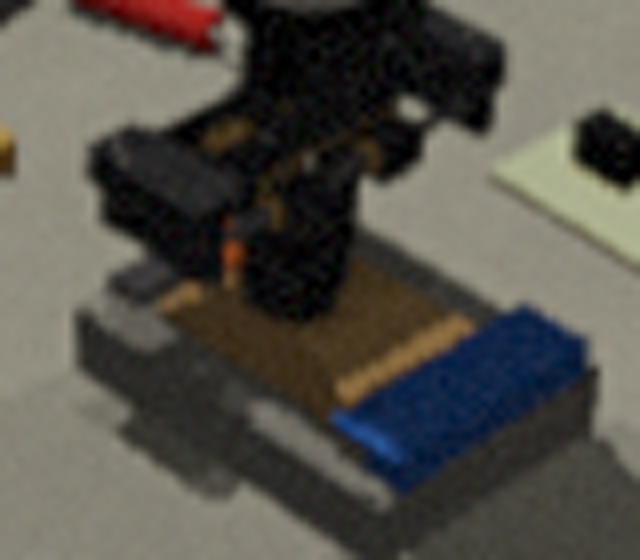

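The cover lies flat on the deck, tongue under the bar, and z bottomed out at deck height with contact. Next I release, back off and check.

Run:
```python
from m import *; from h import *
gripper_to(45); p,q=lip(-69,0,0); r.movel([p[0],p[1],130],q,speed=100); r.goto([330,-250,280],q)
s=sensors.sense(); print(s["t"])
a=eyes.camera("side"); b=eyes.camera("top")
for n,im,roi in(("side",a,(235,130,310,185)),("top",b,(285,115,356,200))):
    for nm,lo,hi,z in(("cover",(10,90,50),(25,255,255),41),("catch",(3,150,60),(9,255,255),72)):
        try:
            c=blob(im,lo,hi,roi); R=cv2.minAreaRect(ray(n,c,z).astype(np.float32)); w=Ro.from_euler("z",-UY).apply(np.r_[R[0],0]-U); print(n,nm,R[1:],"unit frame",w[:2].round(1))
        except Exception as e: print(n,nm,e)
cv2.imwrite("pics/end.png",cv2.resize(np.hstack([a[120:190,230:310],b[120:190,282:362]]),(800,350),interpolation=cv2.INTER_CUBIC)[...,::-1])
```

```text
14.9
side cover ((97.38723754882812, 158.95828247070312), 77.45382690429688) unit frame [39.9  1.1]
side catch ((5.115288734436035, 15.796226501464844), 14.834146499633789) unit frame [37.8 18.2]
top cover ((92.83316802978516, 148.79298400878906), 80.52313995361328) unit frame [24.2 -0.6]
top catch ((46.668209075927734, 20.04068374633789), 82.59680938720703) unit frame [65.  -0.7]
```

View pics/end.png

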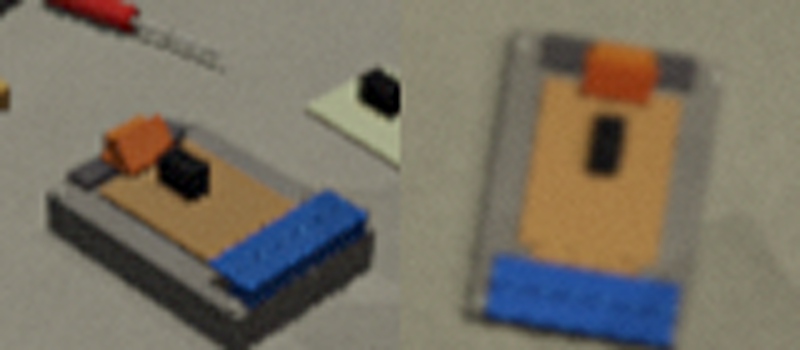

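Top and side views: the cover is flat and straight, the tongue is under the bar, and the orange catch overlaps the rear edge at about crop (617,98). One numeric check of the catch and the tab before I hand in.

Run:
```python
from m import *; from h import *
old=cv2.imread("pics/top0.png")[...,::-1]; new=eyes.camera("top")
F=lambda w:Ro.from_euler("z",-UY).apply(np.c_[w,np.zeros(len(w))]-U)[:,:2]
for im in(old,new):
    w=F(ray("top",blob(im,(3,205,60),(11,255,255),(310,120,345,145)),72)); print("catch",w.min(0).round(1),w.max(0).round(1))
w=F(ray("top",blob(new,(0,0,0),(180,255,50),(312,138,336,160)),67)); print("tab",w.min(0).round(1),w.max(0).round(1),cv2.minAreaRect(w.astype(np.float32)))
c=F(ray("top",blob(new,(14,90,50),(25,255,255),(300,125,345,175)),41)); print("cover",c.min(0).round(1),c.max(0).round(1),cv2.minAreaRect(c.astype(np.float32)))
```

```text
catch [ 55.3 -20.5] [77.9 18.9]
catch [ 54.5 -19.3] [78.6 19.8]
tab [ 7.2 -7.3] [40.6  8.5] ((23.889690399169922, 0.681511402130127), (33.257545471191406, 15.83661937713623), 2.166614532470703)
cover [-51.2 -47.2] [72.7 45.6] ((10.768245697021484, -0.7946243286132812), (123.92034149169922, 92.81982421875), 0.023121153935790062)
```

```bash
python3 -c "
from workcell import workorder
print(workorder.finish_job())"
```

```text
the job is handed in; nothing more can be done
None
```

The bronze cover is hooked under the blue bar, snapped under the orange catch, flat and straight over the bay and released; I left the cream cover alone and handed the job in at about 15 s.

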